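Wedge a pine block tight in a holding board

ROBOT

A 6-joint arm with a two-finger parallel gripper is mounted at the origin on a cart in front of the work surface, level with it; the furniture and walls round the work are solid. World frame = base frame: x ahead of the robot, y to its left, z up, the work surface at z = 0. Lengths are in m, angles in degrees, forces in N, time in s.
With the tool pointing down it reaches from about 0.275 to 0.725 m from the base axis. Payload 5.6 kg.
Tool frame: the origin (TCP) lies between the finger pads, 19 mm behind the fingertips; this is the grasp point; z points along the fingers, y is the line along which they close (so a half turn about z gives the same grasp; the last joint's range is limited). The gripper opens to 85 mm and grips with 20 to 120 N. Pads are 22 mm wide; open, the fingers measure 114 mm over their backs; the gripper's body (76 mm by 85 mm) begins 54 mm behind the grasp point. The pads swing forward as they close: fully open they stand 13 mm farther back than shut.
Start: joints at [-49.641, 14.616, 6.199, 0, -81.583, -16.306], TCP at [0.224, -0.502, 0.25] pointing down, gripper open.
Joint ranges: [-168.99, 168.99], [-69.2, 112.95], [-62.41, 85.93], [-164.36, 98.24], [-168.68, -3.75], [-174.98, 174.98]. Speed limits (degrees/s): [147.25, 147.25, 180, 180, 180, 180].

INTERFACE

Orientations are given as a 3x3 rotation matrix whose columns are the frame's x, y, z axes.
In Python, from bench import env, cams, job gives the robot as it stands. The module is installed in compiled form; this text tells all that it offers.
- The arm moves only by the tool jog_arm, never from a script. Its argument "moves" is a list of rows, each a list of 7 numbers: the shift along the tool's x, y, z scaled (see below), then the turn, a rotation vector about the tool's x, y, z scaled (see below), then the opening, from -1 (shut) to 1 (fully open). A call has 1 to 10 rows; each row is the pose to reach, as a shift and turn from the pose commanded when the call began, along the tool's axes at that moment; what a row does not reach only later rows make up. The controller multiplies each number of a shift by 0.12 m and each number of a turn by 90 degrees. A row lasts 1/8 s, in which the tool goes at most 62.5 mm and 10.7 degrees, less where a joint would pass 70% of its speed; a pose out of reach is approached as far as the arm can. A call with a number of a shift or a turn outside -1 to 1 is refused whole. A call with a gripper value outside its range is refused whole. The fingers move at their own pace and stop on an object; the grip force is fixed at half the most. Time passes only in rows, so rows that repeat a pose let the fingers close. It gives the time, the measured TCP pose, the force, the opening and the grip force at its end, in the units of the state.
- env.get_obs(): the state, without advancing time (a new reading comes with each control period).
- cams.snapshot(name): name is "side" or "top" or "wrist"; returns a dict with "frame" (384x512x3 uint8, red, green, blue), "range_z" (384x512 float32, m along the optical axis (not along the pixel's ray), 0 where there is no reading), "camera_matrix" (3x3 intrinsics, pixels), "rvec" (rotation vector, rad) and "tvec" (3), from world to camera coordinates, as OpenCV has them. Camera axes: x right, y down, z forward; pixel columns grow to the right and rows downward; lengths in m; the calibration is good to about 2 mm. A picture is of the moment at which its call begins.
- job.hand_in(): hands the job in; it is judged then, once.
The state is a dict: "clock": time; "qpos": joint angles; "joint_vel": joint speeds; "effort": joint torques, N m; "eef_pos": TCP position; "ee_rot": TCP orientation; "contact_force": force on the tool from outside, world axes, zero at the start; "wrist_torque": the same for the moment, N m; "grip_width": finger opening in m; "grip_force": force on a finger pad.
Only numpy, scipy, OpenCV 4.12 (cv2) and the standard library are available. Lean on these libraries where they do the work, as an engineer would, in place of code of your own. Each camera call takes 0.05 s, during which the arm holds its last target. There are 200 camera calls.

TASK

Make the pine block ready for chiselling: lay it flat in the bay of the plywood holding board, snug against the fence and the end stop. Put the loose wedge in the tapered gap between block and slanted cleat, thin end first and sloped face to the cleat, and tap its thick end with the mallet until the block is locked tight. Then lay the mallet flat on the bench, off the board, and leave the other things where they are.

Things in the scene. Friction and masses are not known exactly. Their poses are not given: they have to be found in the camera images.
- jig: Holding board, fixed to the bench: plywood 170 x 160 x 18 mm with a fence, an end stop and a slanted cleat of wood screwed on top. Origin at bench level under the board, which covers x -85..85, y -75..85 mm of its own axes (z up). Block and wedge lie between fence (+x) and cleat (-x); the wedge enters at the open -y end and is driven to +y.
- fence (a point): Middle of the fence's inner top edge, jig axes. Inner face: the plane jig x = 45 mm, from y = -50 to 55; 16 mm high above the board. Fence and stop are lower than the block: fingers that hold only the block's upper 17 mm pass over them.
- stop (a point): Middle of the end stop's top edge, jig axes. Its face is the plane jig y = 55 mm, from x = 8 to 75, looks to -y; 16 mm high above the board.
- cleat (a point): Middle of the cleat's inner top edge, jig axes. The cleat is 20 mm high above the board, y -60..60, outer side at x = -68; its inner face runs from x = -26.4 at y = -60 to x = -11.4 mm at y = 60 (taper 1 in 8).
- bay (a point): Point on the board's top (18 mm above the bench), jig coordinates (22.5, 10) mm, jig axes: here the block's origin lies when it touches fence and end stop, its long side along jig y, either way round.
- slot (a point): Point on the board's top, jig coordinates (-11.3, -30) mm, jig axes: here the wedge's origin lies, with its axes parallel to the jig's, when it first sits snug beside the seated block, without squeeze. Each 8 mm further back (-y) gives 1 mm of play. Tapped tight it stands some 1 to 4 mm further on (+y).
- block: The pine block to be held: plain light wood, 45 x 90 x 35 mm (x, y, z), about 70 g. Origin at the centre of its underside. It starts on the bench to the right of the board, as the wedge does.
- wedge: Loose wedge of dark smooth wood, 170 mm long (y), 30 mm high, about 90 g; 33 mm thick at its -y end, 12 mm at the +y end. Origin on the underside at mid-length. Square face at x = +11.3 (goes to the block), sloped face on the -x side (x = -21.9 at the thick end, -0.7 at the thin end; goes to the cleat). Centre of mass about 13 mm from the origin, to the thick end.
- wedge_butt (a point): Centre of the wedge's thick end face, 15 mm above its underside; the place to tap. Snug, the last 40 mm of the wedge stick out past the board. It locks by friction (about 0.35 a face): a slow push of F newtons leaves a squeeze of about F to 1.5 F on the block; 5 N is only hand tight. A few taps at 0.1 m/s, or one firm push of 15 to 20 N, with the mallet lock it.
- mallet: Joiner's wooden mallet, 380 g, lying flat. Origin on the underside of the head, at its centre. Head 104 mm (x, from striking face to striking face) x 50 mm (y) x 46 mm (z). Straight handle along -y, from the head at y = -25 to y = -257 mm, flat-sided, 24 mm wide (x), 22 mm high, from 12 to 34 mm above the underside. Balances about 16 mm behind the head's centre.
- mallet_face (a point): Centre of one striking face of the mallet (50 x 46 mm), mallet coordinates (-52, 0, 23) mm; it looks to mallet -x. The other face, at x = +52, serves as well. Held level by the handle and moved along x, the mallet strikes with its face.
- mallet_grip (a point): Place to grip the mallet from above, across the handle (close along mallet x, 24 mm wide), just behind the head: mallet coordinates (0, -43, 23) mm. The head's top stands 12 mm above the handle's top. It starts to the left of the board; the blue bench vice between robot and board stands 0.21 m high, so carry the mallet over it with the TCP at 0.29 m.
- oil_bottle: Bystander: small red oil bottle with a white nozzle, 38 x 39 x 124 mm, standing; origin under its centre.
- screw_tin: Bystander: round striped tin, 70 mm diameter, 62 mm high; origin under its centre.

How it is judged:
By the outcome, as a careful person would: the job done as asked, in the order asked, and still so for the second after the job is handed in, with the robot touching nothing.
It also fails if it takes over 72 s, if anything falls off the work surface, if the arm or the gripper's body presses on something with over 40 N, if the wrist force passes 120 N, or if a joint passes its speed limit or range.

## Working session

There is one attempt and no reset: what is moved stays moved. The work goes in short steps, Python scripts to look and compute and a tool call to move; the robot and the scene stay as the last step left them, time stands still between calls to the robot, and variables do not carry over. Pictures are saved under pics/ and viewed, at most 10 in all, crops included, and the job is handed in when it is done.

Besides the shell and the picture viewer there is one more tool, called after "Request:" as name(argument=value, ...) on one line, values as JSON. jog_arm: Moves the arm, as the interface text tells. Its arguments: {"type":"object","properties":{"moves":{"type":"array","items":{"type":"array","items":{"type":"number"}}}},"required":["moves"]}

```bash
mkdir -p pics
cat > h.py <<'E'
import numpy as np, cv2
from bench import env, cams, job
def snap(n):
    s=cams.snapshot(n); R=cv2.Rodrigues(np.array(s["rvec"]))[0]; return s,R
def cloud(s,R):
    z=s["range_z"]; K=s["camera_matrix"]; v,u=np.mgrid[:384,:512]
    P=np.stack([(u-K[0,2])/K[0,0]*z,(v-K[1,2])/K[1,1]*z,z],-1)
    W=(P-np.array(s["tvec"]).ravel())@R; W[z==0]=np.nan; return W
E
python3 - <<'E'
from h import *
for n in("top","side"):
    s,R=snap(n); W=cloud(s,R); np.save(n+".npy",W); cv2.imwrite(f"pics/{n}_raw.png",s["frame"][:,:,::-1])
    im=cv2.resize(s["frame"][:,:,::-1],(768,576),interpolation=cv2.INTER_CUBIC); cv2.imwrite(f"pics/{n}.png",im)
    print(n,s["camera_matrix"],-R.T@np.array(s["tvec"]).ravel())
o=env.get_obs(); print(o)
E
```

```text
top [[385.11981812   0.         258.89669557]
 [  0.         385.11981812 184.75064433]
 [  0.           0.           1.        ]] [0.4606416  0.05443039 1.2365723 ]
side [[411.25943864   0.         256.4391374 ]
 [  0.         411.25943864 199.04715854]
 [  0.           0.           1.        ]] [0.20518847 0.59448959 1.05598421]
{'clock': 0.1, 'qpos': array([-4.96400033e+01,  1.46507095e+01,  6.13725565e+00, -2.28703511e-02,
       -8.15843112e+01, -1.63051898e+01]), 'joint_vel': array([ 0.09638139,  0.00083295,  0.11129399,  0.12663092, -0.04825873,
       -0.07281552]), 'effort': array([-1.20421570e-03, -3.87605524e+01,  2.38475025e+01,  5.37780672e+00,
       -3.76293625e-03,  1.27473652e-05]), 'eef_pos': array([ 0.22404625, -0.50183992,  0.24917429]), 'ee_rot': array([[-9.13179879e-01, -4.07555961e-01, -8.04102437e-04],
       [-4.07556742e-01,  9.13178559e-01,  1.55590175e-03],
       [ 1.00172071e-04,  1.74853554e-03, -9.99998466e-01]]), 'contact_force': array([0.7205934 , 1.2129185 , 0.22181283]), 'wrist_torque': array([-0.00935636, -0.03108646, -0.02129891]), 'grip_force': 0.0, 'grip_width': 0.0852185120199089}
```

View pics/top.png

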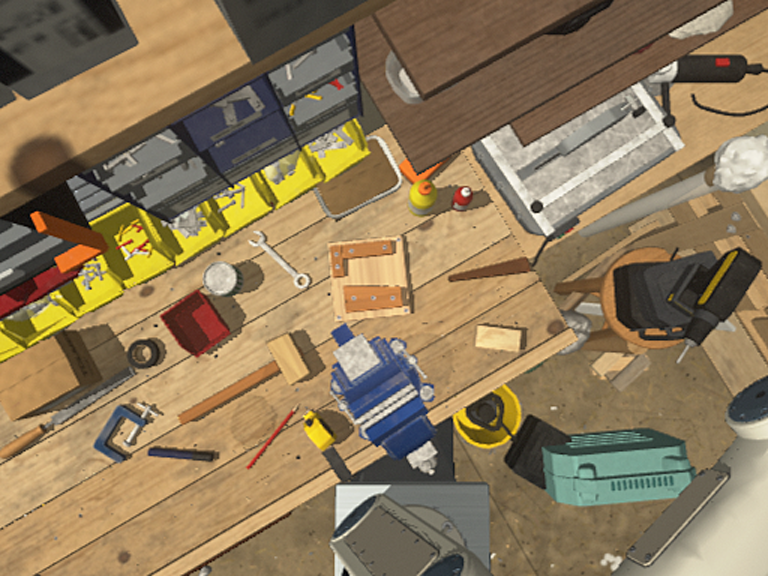

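View pics/side.png

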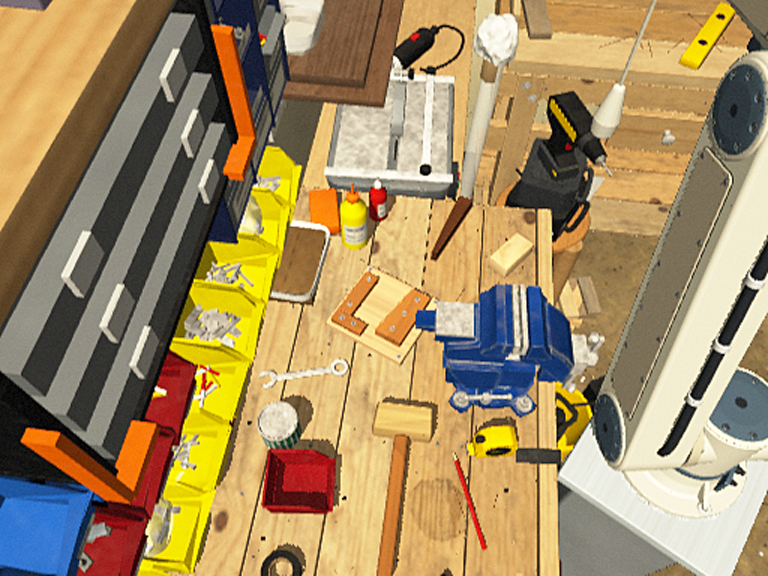

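Top view: the board is at (370,277), with the fence along its top edge, the end stop at its left edge and the cleat at the bottom. So jig +x points up in the picture and +y points left. The wedge is at (490,270) with its thick end right, the block at (500,337), and the mallet head at (290,358) with its handle running to (180,415). The vice is below the board.

Run:
```python
from h import *
np.set_printoptions(precision=4,suppress=True)
W=np.load("top.npy")
def reg(x0,y0,x1,y1,z0,z1,name,W=W):
    A=W[int(y0/1.5):int(y1/1.5),int(x0/1.5):int(x1/1.5)].reshape(-1,3)
    A=A[np.isfinite(A[:,0])]; B=A[(A[:,2]>z0)&(A[:,2]<z1)]
    r=cv2.minAreaRect((B[:,:2]*1000).astype(np.float32)); print(name,len(B),"bench",np.median(A[A[:,2]<.008][:,2]) if (A[:,2]<.008).any() else None,"zmed",np.median(B[:,2]),B[:,2].std(),r,cv2.boxPoints(r).tolist()); return B
reg(465,315,535,360,.015,.06,"block")
w=reg(440,250,545,290,.015,.06,"wedge")
reg(320,228,418,322,.010,.06,"board")
reg(320,228,418,280,.028,.06,"fence+stop")
reg(335,280,415,320,.03,.06,"cleat")
reg(262,325,318,390,.038,.06,"mallet head")
reg(170,360,275,430,.02,.042,"mallet handle")
v=reg(325,320,450,480,.05,.4,"vice"); print(v.max(0),v.min(0))
```

```text
block 434 bench 0.00018967633226399058 zmed 0.0353878219083202 0.0032550345347278644 ((452.6498718261719, -177.3660888671875), (90.31863403320312, 44.58143615722656), 82.87713623046875) [[424.9315490722656, -219.41290283203125], [469.1689147949219, -224.94088745117188], [480.3681945800781, -135.31927490234375], [436.1308288574219, -129.79129028320312]]
wedge 402 bench -0.00032553864193034384 zmed 0.03005308970774512 0.003164637945081206 ((591.4097290039062, -163.47750854492188), (31.515703201293945, 170.7467498779297), 13.148602485656738) [[556.6444702148438, -83.92689514160156], [595.4855346679688, -250.1972198486328], [626.1749877929688, -243.0281219482422], [587.3339233398438, -76.75779724121094]]
board 2649 bench -0.00033856684273378846 zmed 0.020237923383771204 0.009370039429604774 ((579.326904296875, 91.46682739257812), (169.67578125, 160.0551300048828), 6.122632026672363) [[486.4374694824219, 161.98936462402344], [503.5083923339844, 2.8472042083740234], [672.21630859375, 20.944290161132812], [655.1453857421875, 180.08645629882812]]
fence+stop 478 bench -0.00045979370938809585 
[... 1076 characters left out ...]
9651098126 0.0028440263265529183 ((341.13665771484375, 378.6872253417969), (24.062211990356445, 226.9617462158203), 29.80699920654297) [[274.28814697265625, 471.1747131347656], [387.10626220703125, 274.2389221191406], [407.98516845703125, 286.1997375488281], [295.16705322265625, 483.1355285644531]]
vice 4054 bench -0.0007909956675297169 zmed 0.17791815771000902 0.03918406904309899 ((338.7327880859375, 56.373573303222656), (224.79251098632812, 267.6798095703125), 83.71659088134766) [[193.39552307128906, -40.69917297363281], [459.4673156738281, -69.99578857421875], [484.070068359375, 153.44631958007812], [217.99826049804688, 182.74293518066406]]
[0.4813 0.1766 0.21  ] [ 0.1957 -0.0436  0.05  ]
```

Run:
```python
from h import *
np.set_printoptions(precision=2,suppress=True)
W=np.load("top.npy")*1000
A=W[250*2//3:290*2//3,440*2//3:545*2//3].reshape(-1,3); B=A[A[:,2]>22]
d=np.array([-np.sin(np.radians(10)),np.cos(np.radians(10))]); n=np.array([d[1],-d[0]])
c=np.array([591.4,-163.5]); s=(B[:,:2]-c)@d; t=(B[:,:2]-c)@n
print("ends",s.min(),s.max())
S=np.arange(-75,75,5.)
for f,nm in((np.max,"+x"),(np.min,"-x")):
    p=np.polyfit(S,[f(t[abs(s-a)<4]) for a in S],1); print(nm,p,"yaw",10-np.degrees(np.arctan(p[0])))
# bench footprint, vice right edge, bottle
Bz=W[...,2]; m=abs(Bz)<6
for y in(-100,-130,-160,-190,-220):
    q=m&(abs(W[...,1]-y)<3); X=W[...,0][q]; print(y,X.min(),X.max())
for x in(600,650,680):
    q=m&(abs(W[...,0]-x)<3); Y=W[...,1][q]; print("x",x,Y.min(),Y.max())
q=(Bz>60)&(Bz<140)&(abs(W[...,1]+110)<60)&(W[...,0]>650)&(W[...,0]<800);print("bottle",W[q].min(0),W[q].max(0))
q=(Bz>60)&(Bz<215)&(W[...,1]<0)&(W[...,1]>-90)&(W[...,0]>250)&(W[...,0]<500);print("vice",W[q].min(0),W[q].max(0))
```

```text
ends -85.40823194443738 85.63152707911256
+x [-0.07 13.82] yaw 14.265583628554278
-x [ 0.05 -7.68] yaw 7.004852523153983
-100 45.666971732539565 856.1036884826432
-130 12.417732186521834 833.0341584854486
-160 -20.03508727809558 891.5673626213572
-190 355.1475295360575 898.7902528139197
-220 370.51681193965175 826.7555566383556
x 600 -265.84704579827917 525.2722994855832
x 650 -236.17993716080093 431.4444218244003
x 680 -775.1745909953742 385.24333745592844
bottle [ 726.25 -121.66   60.02] [761.27 -86.05 125.79]
vice [250.74 -43.65  60.14] [411.17  -0.15 208.04]
```

```bash
cat >> h.py <<'E'
from scipy.spatial.transform import Rotation as Ro
def to(p,yaw,o=None):
    """numbers for a move to TCP p (mm) with tool y at yaw"""
    o=o or env.get_obs(); R=o["ee_rot"]; a=np.radians(yaw)
    y=np.array([np.cos(a),np.sin(a),0]); z=np.array([0,0,-1.]); T=np.stack([np.cross(y,z),y,z],1)
    d=R.T@(np.array(p)/1000-o["eef_pos"])/.12; r=Ro.from_matrix(R.T@T).as_rotvec()*180/np.pi/90
    print(np.round(d,3).tolist(),np.round(r,3).tolist())
JO=np.array([579.86,86.5]);JX=np.array([.9943,.1067]);JY=np.array([-.1067,.9943])
def jig(x,y,z): return np.r_[JO+x*JX+y*JY,z]
def jc(p): d=np.asarray(p)[:2]*1000-JO; return d@JX,d@JY
E
python3 - <<'E'
from h import *
to([452.7,-177.4,110],172.9); to([452.7,-177.4,37],172.9)
E
```

```text
[-2.842, 1.69, 1.162] [0.001, 0.001, -0.654]
[-2.842, 1.689, 1.771] [0.001, 0.001, -0.654]
```

Request:
jog_arm(moves=[[-0.95,0.565,0.4,0,0,0,1],[-0.95,0.565,0.4,0,0,0,1],[-0.95,0.565,0.4,0,0,0,1]])

```text
clock: 0.48
eef_pos: [0.3012, -0.391, 0.2004]
ee_rot: [[-0.912, -0.41, -0.002], [-0.41, 0.912, 0.003], [0.001, 0.003, -1.0]]
contact_force: [0.2, 0.5, 0.6]
grip_width: 0.0854
grip_force: 0.0
```

Request:
jog_arm(moves=[[-0.95,0.565,0.4,0,0,0,1],[-0.95,0.565,0.4,0,0,0,1],[-0.95,0.565,0.4,0,0,0,1]])

```text
clock: 0.85
eef_pos: [0.3777, -0.2833, 0.1528]
ee_rot: [[-0.912, -0.41, -0.002], [-0.41, 0.912, 0.001], [0.001, 0.002, -1.0]]
contact_force: [0.1, -0.0, 0.6]
grip_width: 0.0858
grip_force: 0.0
```

Request:
jog_arm(moves=[[-0.94,0.56,0.36,0,0,-0.11,1],[-0.94,0.56,0.36,0,0,-0.22,1],[-0.94,0.56,0.36,0,0,-0.33,1],[-0.94,0.56,0.36,0,0,-0.44,1],[-0.94,0.56,0.36,0,0,-0.55,1],[-0.94,0.56,0.36,0,0,-0.654,1],[-0.94,0.56,0.36,0,0,-0.654,1]])

```text
clock: 1.72
eef_pos: [0.4529, -0.1788, 0.111]
ee_rot: [[-0.126, -0.992, 0.0], [-0.992, 0.126, -0.0], [0.0, -0.0, -1.0]]
contact_force: [-0.0, 0.4, 0.0]
grip_width: 0.0853
grip_force: 0.0
```

Run:
```python
from h import *
o=env.get_obs(); print(o["eef_pos"],o["clock"],o["qpos"],o["contact_force"])
to([452.7,-177.4,37],172.9)
s,R=snap("wrist"); W=cloud(s,R); np.save("w1.npy",W)
cv2.imwrite("pics/w1.png",cv2.resize(s["frame"][:,:,::-1],(768,576)))
```

```text
[ 0.45286404 -0.1788345   0.11098838] 1.725 [-3.04824690e+00  1.27850333e+01 -1.74209921e+01  1.92320122e-02
 -5.97774129e+01 -4.17213666e+00] [-0.0396095   0.44440249  0.0193521 ]
[-0.012, 0.003, 0.617] [-0.0, -0.0, -0.001]
```

Request:
jog_arm(moves=[[-0.012,0.003,0.4,0,0,0,1],[-0.012,0.003,0.617,0,0,0,1],[-0.012,0.003,0.617,0,0,0,1],[-0.012,0.003,0.617,0,0,0,-1],[-0.012,0.003,0.617,0,0,0,-1],[-0.012,0.003,0.617,0,0,0,-1],[-0.012,0.003,0.617,0,0,0,-1],[-0.012,0.003,0.617,0,0,0,-1]])

```text
clock: 2.78
eef_pos: [0.4538, -0.1769, 0.0383]
ee_rot: [[-0.123, -0.992, 0.003], [-0.992, 0.123, -0.001], [0.0, -0.003, -1.0]]
contact_force: [-0.7, 0.8, 6.0]
grip_width: 0.0434
grip_force: 62.8
```

Run:
```python
from h import *
o=env.get_obs(); print(o["eef_pos"],o["clock"],o["grip_width"],o["grip_force"])
print(jig(20.5,5,110)); to(jig(20.5,5,110),186.12)
s,R=snap("side"); cv2.imwrite("pics/s1.png",cv2.resize(s["frame"][100:260,200:400,::-1],(800,640))[:600])
```

```text
[ 0.45383831 -0.17689245  0.03832314] 2.775 0.04337438373053705 62.76665210723877
[599.70965  93.65885 110.     ]
[-2.387, -0.931, -0.595] [-0.002, -0.0, -0.147]
```

Request:
jog_arm(moves=[[0,0,-0.3,0,0,0,-1],[0,0,-0.6,0,0,0,-1],[0,-0.45,-0.6,0,0,0,-1],[-0.2,-0.93,-0.6,0,0,0,-1],[-0.3,-0.93,-0.6,0,0,0,-1],[-0.3,-0.93,-0.6,0,0,0,-1]])

```text
clock: 3.58
eef_pos: [0.5675, -0.154, 0.1084]
ee_rot: [[-0.123, -0.992, -0.001], [-0.992, 0.123, 0.0], [-0.0, 0.001, -1.0]]
contact_force: [-0.6, -0.3, -0.2]
grip_width: 0.0431
grip_force: 61.9
```

Request:
jog_arm(moves=[[-0.5,0,0,0,0,0,-1],[-1,0,0,0,0,0,-1],[-1,0,0,0,0,0,-1]])

```text
clock: 3.95
eef_pos: [0.5821, -0.0328, 0.1095]
ee_rot: [[-0.119, -0.993, 0.001], [-0.993, 0.119, 0.001], [-0.001, -0.001, -1.0]]
contact_force: [-0.3, -0.9, 0.5]
grip_width: 0.0433
grip_force: 61.9
```

Request:
jog_arm(moves=[[-0.5,0,0,0,0,-0.07,-1],[-1,0,0,0,0,-0.147,-1],[-1,0,0,0,0,-0.147,-1],[-1,0,0,0,0,-0.147,-1]])

```text
clock: 4.45
eef_pos: [0.5968, 0.0825, 0.1091]
ee_rot: [[0.106, -0.994, -0.0], [-0.994, -0.106, -0.0], [0.0, 0.0, -1.0]]
contact_force: [0.4, -0.8, -1.0]
grip_width: 0.0436
grip_force: 61.9
```

Run:
```python
from h import *
o=env.get_obs(); print(o["eef_pos"],o["clock"],o["grip_width"],o["contact_force"])
to(jig(20.5,5,60),186.12)
for n in("top","side"):
    s,R=snap(n); np.save(n+"2.npy",cloud(s,R)); cv2.imwrite(f"pics/{n}2.png",s["frame"][:,:,::-1])
a=cv2.imread("pics/top2.png")[110:230,180:310]; b=cv2.imread("pics/side2.png")[130:250,190:320]
cv2.imwrite("pics/c2.png",cv2.resize(np.hstack([a,b]),None,fx=3,fy=3,interpolation=cv2.INTER_CUBIC))
```

```text
[0.596768   0.08254172 0.1091012 ] 4.45 0.04357813560015573 [ 0.38457114 -0.78915463 -0.99647124]
[-0.09, -0.034, 0.409] [0.0, -0.0, -0.0]
```

Request:
jog_arm(moves=[[-0.09,-0.034,0.2,0,0,0,-1],[-0.09,-0.034,0.4,0,0,0,-1],[-0.09,-0.034,0.43,0,0,0,-1],[-0.09,-0.034,0.43,0,0,0,-1]])

```text
clock: 5.05
eef_pos: [0.6004, 0.0937, 0.0577]
ee_rot: [[0.106, -0.994, 0.0], [-0.994, -0.106, -0.0], [0.0, -0.0, -1.0]]
contact_force: [0.6, -0.0, -0.6]
grip_width: 0.0433
grip_force: 61.9
```

Request:
jog_arm(moves=[[-0.02,0,0,0,0,0,-1],[-0.035,0,0,0,0,0,-1],[-0.045,0,0,0,0,0,-1],[-0.045,0,0,0,0,0,-1]])

```text
clock: 5.55
eef_pos: [0.5999, 0.0998, 0.0575]
ee_rot: [[0.107, -0.994, 0.0], [-0.994, -0.107, -0.0], [0.001, -0.0, -1.0]]
contact_force: [1.1, -2.2, -0.2]
grip_width: 0.0433
grip_force: 62.1
```

Request:
jog_arm(moves=[[0,-0.01,0,0,0,0,-1],[0,-0.02,0,0,0,0,-1],[0,-0.02,0,0,0,0,-1]])

```text
clock: 5.92
eef_pos: [0.6009, 0.0999, 0.0567]
ee_rot: [[0.106, -0.994, -0.003], [-0.994, -0.106, -0.001], [0.0, 0.003, -1.0]]
contact_force: [-5.0, -1.9, 2.9]
grip_width: 0.0432
grip_force: 62.2
```

Run:
```python
from h import *
o=env.get_obs(); print(o["eef_pos"],jc(o["eef_pos"]),o["clock"],o["grip_width"],o["contact_force"])
```

```text
[0.60094031 0.09992221 0.05666293] (np.float64(22.39230027884742), np.float64(11.096437881988408)) 5.925 0.04315564233206018 [-5.0202471 -1.94084    2.8612984]
```

View pics/c2.png

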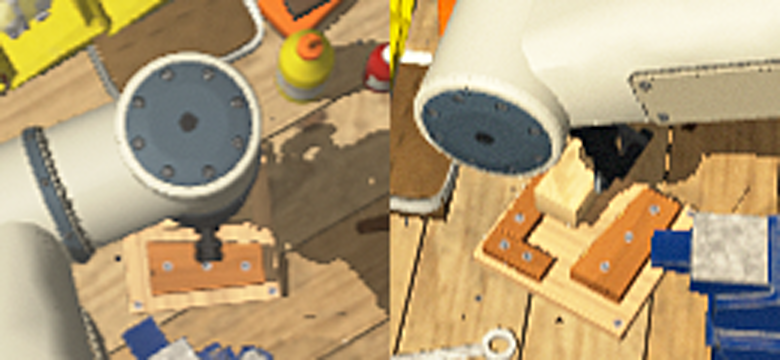

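Request:
jog_arm(moves=[[-0.02,0,0.008,0,0,0,-1],[-0.02,0,0.01,0,0,0,-1],[-0.02,0,0.01,0,0,0,-1]])

```text
clock: 6.3
eef_pos: [0.601, 0.1001, 0.0565]
ee_rot: [[0.107, -0.994, -0.002], [-0.994, -0.107, -0.004], [0.004, 0.003, -1.0]]
contact_force: [-5.1, -9.3, 6.1]
grip_width: 0.0434
grip_force: 62.8
```

Request:
jog_arm(moves=[[0.01,0,0,0,0,0,0.2],[0.01,0,0,0,0,0,0.2],[0.01,0,0,0,0,0,0.2],[0.01,0,-0.2,0,0,0,0.2],[0.01,0,-0.6,0,0,0,0.3],[0.01,0,-0.8,0,0,0,0.3]])

```text
clock: 7.05
eef_pos: [0.6032, 0.1021, 0.1549]
ee_rot: [[0.108, -0.994, 0.004], [-0.994, -0.108, 0.001], [-0.001, -0.005, -1.0]]
contact_force: [0.6, 0.6, -0.2]
grip_width: 0.0555
grip_force: 0.0
```

Request:
jog_arm(moves=[[0.5,0,0,0,0,0,0.6],[1,0,0,0,0,0.0,0.6],[1,0,0,0,0,0.0,0.6]])

```text
clock: 7.42
eef_pos: [0.6151, -0.0212, 0.152]
ee_rot: [[0.103, -0.995, 0.0], [-0.995, -0.103, -0.0], [0.0, -0.0, -1.0]]
contact_force: [-0.3, 0.4, -0.3]
grip_width: 0.0684
grip_force: 0.0
```

Request:
jog_arm(moves=[[0.5,0,0,0,0,0,0.6],[1,0,0,0,0,-0.09,0.6],[1,0,0,0,0,-0.09,0.6]])

```text
clock: 7.8
eef_pos: [0.6278, -0.1402, 0.1515]
ee_rot: [[0.244, -0.97, -0.0], [-0.97, -0.244, -0.0], [0.0, 0.0, -1.0]]
contact_force: [-0.3, 0.5, 0.2]
grip_width: 0.0682
grip_force: 0.0
```

Run:
```python
from h import *
o=env.get_obs(); print(o["eef_pos"],o["clock"],o["grip_width"],o["contact_force"])
to([602,-204,20],194.2)
for n in("top","side"):
    s,R=snap(n); np.save(n+"3.npy",cloud(s,R)); cv2.imwrite(f"pics/{n}3.png",s["frame"][:,:,::-1])
a=cv2.imread("pics/top3.png")[140:240,200:310]; b=cv2.imread("pics/side3.png")[150:250,200:310]
cv2.imwrite("pics/c3.png",cv2.resize(np.hstack([a,b]),None,fx=3.6,fy=3.6,interpolation=cv2.INTER_CUBIC))
W=np.load("top3.npy")[150:220,210:285].reshape(-1,3); B=W[(W[:,2]>.046)&(W[:,2]<.062)]
r=cv2.minAreaRect((B[:,:2]*1000).astype(np.float32)); print(len(B),r,jc(np.array(r[0])/1000),np.median(B[:,2]))
```

```text
[ 0.62778895 -0.14023948  0.15145385] 7.8 0.06817513370675428 [-0.25916865  0.48326554  0.17666576]
[0.463, 0.338, 1.096] [0.0, -0.0, -0.001]
400 ((601.0497436523438, 100.67683410644531), (45.20109558105469, 85.37213134765625), 5.967292785644531) (np.float64(22.581630312683092), np.float64(11.835080504333497)) 0.05273918236454235
```

View pics/c3.png

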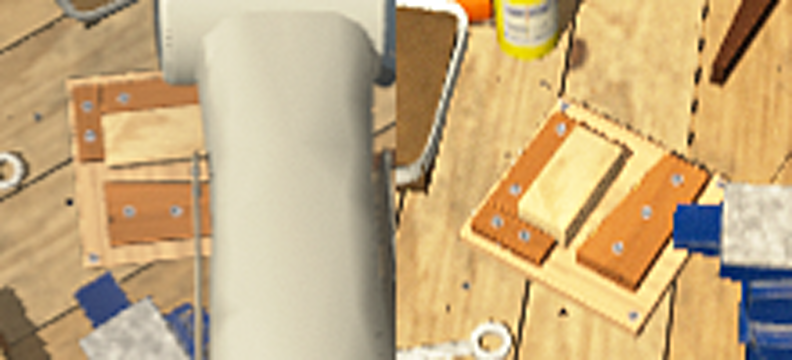

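The crop shows the block at (565,185), lying flat and tight against both the fence and the stop. Next is the wedge.

Request:
jog_arm(moves=[[0.3,0.2,0.2,0,0,0,0.6],[0.463,0.338,0.5,0,0,0,0.6],[0.463,0.338,0.8,0,0,0,0.6],[0.463,0.338,0.8,0,0,0,0.6]])

```text
clock: 8.4
eef_pos: [0.6001, -0.1993, 0.0533]
ee_rot: [[0.247, -0.969, -0.006], [-0.969, -0.247, 0.001], [-0.003, 0.005, -1.0]]
contact_force: [0.4, 0.9, 0.6]
grip_width: 0.0683
grip_force: 0.0
```

Run:
```python
from h import *
o=env.get_obs(); print(o["eef_pos"],o["clock"],o["grip_width"],o["contact_force"])
to([602,-204,23],194.2)
s,R=snap("top"); cv2.imwrite("pics/t4.png",s["frame"][:,:,::-1])
```

```text
[ 0.60013784 -0.19925203  0.05325566] 8.4 0.06834817500633025 [0.40878357 0.89653718 0.64178303]
[0.043, -0.007, 0.252] [0.003, 0.002, 0.001]
```

Request:
jog_arm(moves=[[0.02,0,0.15,0,0,0,0.6],[0.02,0,0.255,0,0,0,0.6],[0.02,0,0.255,0,0,0,0.6],[0.02,0,0.255,0,0,0,-1],[0.02,0,0.255,0,0,0,-1],[0.02,0,0.255,0,0,0,-1],[0.02,0,0.255,0,0,0,-1]])

```text
clock: 9.32
eef_pos: [0.6033, -0.2035, 0.0263]
ee_rot: [[0.246, -0.969, 0.002], [-0.969, -0.246, -0.0], [0.001, -0.002, -1.0]]
contact_force: [0.4, 0.6, 4.4]
grip_width: 0.0275
grip_force: 59.3
```

Run:
```python
from h import *
o=env.get_obs(); print(o["eef_pos"],o["clock"],o["grip_width"],o["contact_force"])
to([602,-204,23],194.2)
p=o["eef_pos"][:2]*1000-np.array([594.2,-162.7]); print("grip in wedge", p@[.9694,.2453],p@[-.2453,.9694])
```

```text
[ 0.60328669 -0.20346121  0.02626228] 9.325 0.027452963230947418 [0.44548361 0.59421288 4.42638293]
[0.002, 0.012, 0.027] [-0.001, -0.001, 0.001]
grip in wedge -1.1900836523162734 -41.74288234587393
```

Request:
jog_arm(moves=[[0,0,-0.35,0,0,0,-1],[0,0,-0.65,0,0,0,-1],[-0.3,-0.02,-0.65,0,0,0.045,-1],[-0.75,-0.08,-0.65,0,0,0.09,-1],[-0.75,-0.08,-0.65,0,0,0.09,-1],[-0.75,-0.08,-0.65,0,0,0.09,-1]])

```text
clock: 10.07
eef_pos: [0.5895, -0.1137, 0.1031]
ee_rot: [[0.108, -0.994, -0.001], [-0.994, -0.108, -0.0], [0.0, 0.001, -1.0]]
contact_force: [-0.3, -0.2, -2.0]
grip_width: 0.0273
grip_force: 59.0
```

Run:
```python
from h import *
o=env.get_obs(); print(o["eef_pos"],o["clock"],o["grip_width"],o["contact_force"])
to(jig(-16.9,-117,100),186.12);to(jig(-16.9,-117,47),186.12)
```

```text
[ 0.58946942 -0.11367856  0.10307959] 10.075 0.027294326523194908 [-0.27402678 -0.23971362 -1.96839641]
[-0.692, 0.042, 0.026] [0.0, -0.0, 0.001]
[-0.692, 0.041, 0.467] [0.0, -0.0, 0.001]
```

Request:
jog_arm(moves=[[-0.4,0.02,0.02,0,0,0,-1],[-0.692,0.042,0.05,0,0,0,-1],[-0.692,0.042,0.1,0,0,0,-1],[-0.692,0.042,0.1,0,0,0,-1]])

```text
clock: 10.58
eef_pos: [0.5756, -0.0328, 0.0906]
ee_rot: [[0.106, -0.994, -0.001], [-0.994, -0.106, -0.0], [0.0, 0.002, -1.0]]
contact_force: [0.2, -1.0, 0.2]
grip_width: 0.0271
grip_force: 59.0
```

Run:
```python
from h import *
np.set_printoptions(precision=2,suppress=True)
o=env.get_obs(); print(o["eef_pos"],jc(o["eef_pos"]),o["clock"],o["grip_width"],o["contact_force"])
to(jig(-16.9,-117,47),186.12)
im=[]
for n in("top","side"):
    s,R=snap(n); W=cloud(s,R)*1000; np.save(n+"4.npy",W); im.append(s["frame"][(130 if n=="top" else 130):(250),200:320,::-1])
    d=W[...,:2]-JO; jx=d@JX; jy=d@JY; z=W[...,2]
    m=(z>80)&(z<110)&(jx>-45)&(jx<10)&(jy>-110)&(jy<30)
    hsv=cv2.cvtColor(s["frame"],cv2.COLOR_RGB2HSV)
    print(n,m.sum())
    for y in range(-95,25,10):
        q=m&(abs(jy-y)<5)
        if q.sum()>2: print(y,q.sum(),jx[q].min(),jx[q].max(),z[q].min(),z[q].max())
cv2.imwrite("pics/c4.png",cv2.resize(np.hstack(im),None,fx=3.3,fy=3.3,interpolation=cv2.INTER_CUBIC))
```

```text
[ 0.58 -0.03  0.09] (np.float64(-16.999513258043407), np.float64(-118.13017900928091)) 10.575 0.02711220015516227 [ 0.19 -1.03  0.21]
[-0.009, -0.001, 0.364] [0.001, -0.0, -0.0]
top 0
side 329
-95 32 -29.97273932848468 -5.7362221138842875 80.84097664865153 96.68452847535701
-85 27 -29.38111090699013 -5.135872058594468 81.54841912134536 98.13934227068167
-75 26 -27.765559229022863 -5.0039385140211206 82.15661124460473 98.10625930110065
-65 28 -27.378121589949096 -5.46943536028057 81.11276879977449 98.05167617995615
-55 26 -27.63976656141403 -6.298724628919516 80.2454776836011 97.88061443443485
-45 24 -25.23426394065096 -6.427062381141146 83.61317664141151 97.28233174316426
-35 22 -23.149249839918845 -6.526113649818542 81.42233164073994 98.26877702527878
-25 22 -22.468390557510645 -6.83018558218177 83.84182097344042 100.62560353626931
-15 23 -21.672434059649042 -6.523376683486161 84.22762076377718 97.0348958167117
-5 20 -20.81414759799915 -7.229937890543403 80.27848366756436 98.64310972164162
5 25 -19.022841166512876 -6.662069943430384 81.48049433872109 97.42178185098922
```

View pics/c4.png

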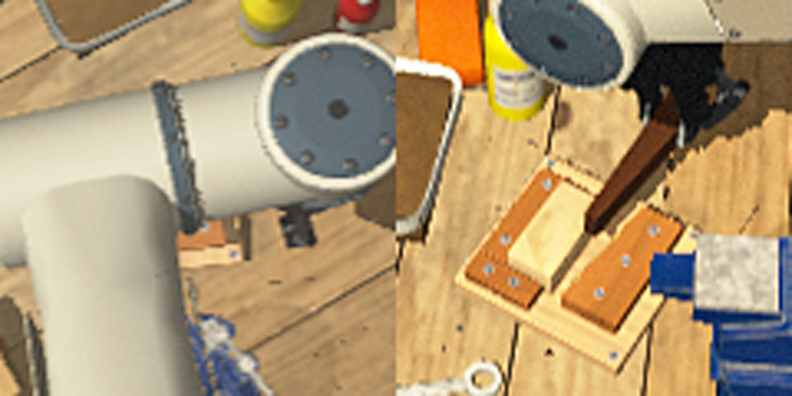

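The right crop shows the held wedge pointing into the slot, with its tip at (590,228). The tip leans about 1° toward the cleat, so I'm correcting that as I lower it.

Request:
jog_arm(moves=[[0,-0.013,0.05,0,0,0.011,-1],[0,-0.013,0.2,0,0,0.011,-1],[0,-0.013,0.32,0,0,0.011,-1],[0,-0.013,0.37,0,0,0.011,-1],[0,-0.013,0.37,0,0,0.011,-1]])

```text
clock: 11.3
eef_pos: [0.5768, -0.0316, 0.0461]
ee_rot: [[0.09, -0.996, -0.002], [-0.996, -0.09, -0.0], [-0.0, 0.002, -1.0]]
contact_force: [0.3, -0.1, -0.4]
grip_width: 0.0273
grip_force: 59.0
```

Run:
```python
from h import *
np.set_printoptions(precision=2,suppress=True)
o=env.get_obs(); print(o["eef_pos"]*1000,jc(o["eef_pos"]),o["clock"],o["grip_width"],o["contact_force"])
s,R=snap("side"); W=cloud(s,R)*1000; z=W[...,2]
d=W[...,:2]-JO; jx=d@JX; jy=d@JY
dark=s["frame"].sum(2)<190
m=(z>40)&(z<56)&dark&(jx>-45)&(jx<10)&(jy>-110)&(jy<30)
for y in range(-95,25,10):
    q=m&(abs(jy-y)<5)
    if q.sum()>2: print(y,q.sum(),jx[q].min(),jx[q].max(),z[q].min(),z[q].max())
q=(z>47)&(z<57)&~dark&(abs(jy-10)<30)&(jx>-10); print("block face",np.sort(jx[q])[:8])
q=(z>30)&(z<41)&(abs(jy-30)<4)&(jx<0); print("cleat face y30",np.sort(jx[q])[-8:])
```

```text
[576.83 -31.61  46.13] (np.float64(-15.613233687449846), np.float64(-117.11680870745433)) 11.3 0.027274463883890453 [ 0.32 -0.05 -0.36]
-95 11 -31.422024961274957 -6.459832786696476 43.352414755086855 55.748787506161825
-85 7 -29.883649808280797 -23.064310111329373 41.23754455053284 55.68280618694069
-75 6 -28.56845548513805 -25.231125223266723 41.432430988626585 54.650518836079605
-65 5 -27.153227569136128 -24.571396263215668 43.47946830258942 53.856958002087794
-55 6 -27.064864261353897 -23.572664751424323 43.89760303374418 55.619385683769316
-45 5 -24.567447170362133 -23.691563734090362 43.572411143201386 54.405040039512215
-35 5 -22.744461282521232 -22.201130229222038 41.71138442460726 54.27521453897975
-25 4 -23.758256522296136 -21.43896331455502 50.25941511063549 55.57041542551111
-5 4 -20.5407808199886 -2.7292167671588836 47.874729224707714 55.20528633056173
block face [-3.22 -2.73 -2.12 -2.02 -1.92 -1.77 -1.35 -1.3 ]
cleat face y30 [-22.35 -21.45 -21.12 -20.47 -18.96 -17.33  -2.19  -1.97]
```

Request:
jog_arm(moves=[[-0.1,0.0,0.0,0,0,0,-1],[-0.2,0.0,0.005,0,0,0,-1],[-0.27,0,0.01,0,0,0,-1],[-0.3,0,0.01,0,0,0,-1],[-0.3,0,0.01,0,0,0,-1]])

```text
clock: 11.98
eef_pos: [0.5749, 0.005, 0.0461]
ee_rot: [[0.09, -0.996, 0.002], [-0.996, -0.09, 0.001], [-0.001, -0.002, -1.0]]
contact_force: [1.9, 0.9, 0.6]
grip_width: 0.0269
grip_force: 59.3
```

Request:
jog_arm(moves=[[-0.02,0.0,0.0,0,0,0,-1],[-0.04,0.0,0,0,0,0,-1],[-0.04,0,0,0,0,0,-1]])

```text
clock: 12.35
eef_pos: [0.5746, 0.009, 0.0462]
ee_rot: [[0.09, -0.996, 0.002], [-0.996, -0.09, 0.0], [0.0, -0.002, -1.0]]
contact_force: [4.9, -1.6, -0.1]
grip_width: 0.0271
grip_force: 59.5
```

Run:
```python
from h import *
np.set_printoptions(precision=2,suppress=True)
o=env.get_obs(); print(o["eef_pos"]*1000,jc(o["eef_pos"]),o["clock"],o["grip_width"],o["contact_force"])
```

```text
[574.64   9.    46.17] (np.float64(-13.46373119071264), np.float64(-76.49646177295031)) 12.35 0.027053603062858155 [ 4.86 -1.58 -0.1 ]
```

Request:
jog_arm(moves=[[-0.01,-0.004,0.01,0,0,0,-1],[-0.025,-0.006,0.02,0,0,0,-1],[-0.03,-0.006,0.02,0,0,0,-1]])

```text
clock: 12.72
eef_pos: [0.5742, 0.011, 0.044]
ee_rot: [[0.09, -0.996, -0.0], [-0.996, -0.09, -0.003], [0.003, 0.0, -1.0]]
contact_force: [3.6, -7.5, 2.5]
grip_width: 0.0268
grip_force: 59.7
```

Request:
jog_arm(moves=[[0,0,0,0,0,0,0.3],[0,0,0,0,0,0,0.3],[0,0,0,0,0,0,0.3],[0,0,-0.4,0,0,0,0.5],[0,0,-0.8,0,0,0,0.5],[0,0,-1,0,0,0,0.5]])

```text
clock: 13.48
eef_pos: [0.575, 0.0131, 0.1664]
ee_rot: [[0.09, -0.996, 0.004], [-0.996, -0.09, 0.001], [-0.0, -0.004, -1.0]]
contact_force: [0.5, 1.0, -0.7]
grip_width: 0.064
grip_force: 0.0
```

Request:
jog_arm(moves=[[0,0,-0.4,0,0,0,0.5],[0,0,-0.8,0,0,0,0.5],[0,0,-1,0,0,0,0.5],[0,0,-1,0,0,0,0.5]])

```text
clock: 13.98
eef_pos: [0.5748, 0.0131, 0.2855]
ee_rot: [[0.09, -0.996, 0.004], [-0.996, -0.09, 0.001], [-0.001, -0.004, -1.0]]
contact_force: [0.4, -0.3, -0.6]
grip_width: 0.064
grip_force: 0.0
```

Run:
```python
from h import *
np.set_printoptions(precision=2,suppress=True)
o=env.get_obs(); print(o["eef_pos"]*1000,jc(o["eef_pos"]),o["clock"],o["grip_width"],o["contact_force"],o["qpos"])
s,R=snap("side"); W=cloud(s,R)*1000; np.save("side5.npy",W)
cv2.imwrite("pics/c5.png",cv2.resize(s["frame"][110:250,180:320,::-1],None,fx=4,fy=4,interpolation=cv2.INTER_CUBIC))
# mallet grip target
my=np.array([.497,-.868]); mh=np.array([407.8,262.1]); print(o["clock"])
W=np.load("top.npy")*1000
A=W[216:262,172:214].reshape(-1,3); B=A[A[:,2]>41]; r=cv2.minAreaRect(B[:,:2].astype(np.float32)); print(r)
```

```text
[574.76  13.06 285.5 ] (np.float64(-12.907504462664182), np.float64(-72.47735007524669)) 13.975 0.06396878470230259 [ 0.38 -0.26 -0.63] [ 16.89  16.96  14.48   0.01 -87.28 -11.71]
13.975
((411.9857177734375, 254.65139770507812), (102.11358642578125, 50.35920333862305), 29.534393310546875)
```

View pics/c5.png

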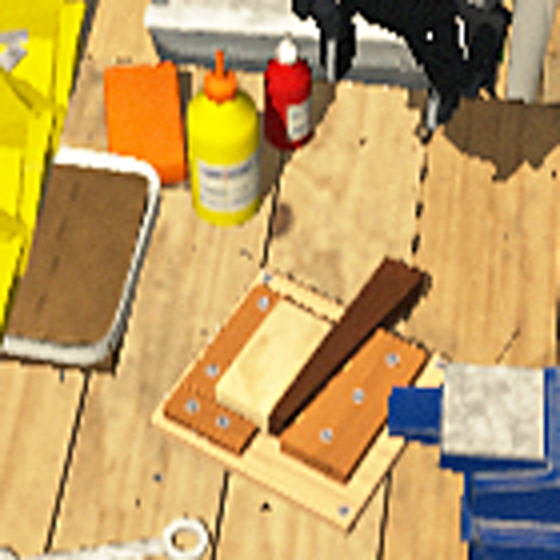

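The crop shows the wedge lying in the slot between block and cleat, thin end at (275,425) and thick end at (400,275), sticking out past the board. Now the mallet.

Request:
jog_arm(moves=[[-0.45,0.24,0,0,0,0,0.5],[-0.82,0.44,0,0,0,0,0.5],[-0.82,0.44,0,0,0,0,0.5]])

```text
clock: 14.4
eef_pos: [0.5107, 0.1082, 0.2823]
ee_rot: [[0.094, -0.996, -0.002], [-0.996, -0.094, 0.0], [-0.0, 0.002, -1.0]]
contact_force: [0.3, -0.8, -0.1]
grip_width: 0.0638
grip_force: 0.0
```

Request:
jog_arm(moves=[[-0.45,0.24,0,0,0,0,0.5],[-0.82,0.44,0,0,0,0,0.5],[-0.82,0.44,0,0,0,0,0.5]])

```text
clock: 14.78
eef_pos: [0.4498, 0.2008, 0.2823]
ee_rot: [[0.093, -0.996, -0.002], [-0.996, -0.093, -0.001], [0.001, 0.002, -1.0]]
contact_force: [0.3, 0.6, -1.0]
grip_width: 0.0639
grip_force: 0.0
```

Request:
jog_arm(moves=[[-0.45,0.24,0,0,0,-0.11,0.5],[-0.82,0.44,0,0,0,-0.22,0.5],[-0.82,0.44,0,0,0,-0.271,0.5],[-0.82,0.44,0.4,0,0,-0.271,0.5],[-0.82,0.44,0.8,0,0,-0.271,0.5],[-0.82,0.44,0.8,0,0,-0.271,0.5]])

```text
clock: 15.52
eef_pos: [0.3886, 0.2896, 0.1835]
ee_rot: [[0.492, -0.871, -0.006], [-0.871, -0.492, -0.008], [0.004, 0.009, -1.0]]
contact_force: [0.1, 0.1, 1.2]
grip_width: 0.0639
grip_force: 0.0
```

Run:
```python
from h import *
np.set_printoptions(precision=2,suppress=True)
o=env.get_obs(); print(o["eef_pos"]*1000,o["clock"],o["grip_width"],o["contact_force"],o["qpos"])
to([390.8,292.1,24],209.53)
```

```text
[388.61 289.62 183.51] 15.525 0.06394652845489994 [0.1  0.14 1.18] [ 55.24   9.45 -10.21  -0.05 -70.91 -25.76]
[-0.014, -0.038, 1.329] [0.006, -0.002, -0.001]
```

Request:
jog_arm(moves=[[-0.01,-0.03,0.4,0,0,0,0.5],[-0.01,-0.03,0.85,0,0,0,0.5],[-0.01,-0.03,0.85,0,0,0,0.5],[-0.01,-0.03,0.85,0,0,0,0.5]])

```text
clock: 16.02
eef_pos: [0.3943, 0.2966, 0.0883]
ee_rot: [[0.494, -0.87, 0.004], [-0.87, -0.494, 0.002], [-0.0, -0.004, -1.0]]
contact_force: [0.1, 0.2, -0.4]
grip_width: 0.0644
grip_force: 0.0
```

Run:
```python
from h import *
np.set_printoptions(precision=2,suppress=True)
o=env.get_obs(); print(o["eef_pos"]*1000,o["clock"],o["grip_width"],o["contact_force"],o["qpos"])
to([390.8,292.1,24],209.53)
```

```text
[394.3  296.64  88.33] 16.025 0.06438643431288642 [ 0.07  0.18 -0.35] [ 55.25  14.7  -18.65   0.1  -56.42 -25.74]
[0.019, 0.046, 0.536] [-0.003, 0.0, 0.0]
```

Request:
jog_arm(moves=[[0.012,0.03,0.3,0,0,0,0.5],[0.012,0.03,0.53,0,0,0,0.5],[0.012,0.03,0.53,0,0,0,0.5],[0.012,0.03,0.53,0,0,0,-1],[0.012,0.03,0.53,0,0,0,-1],[0.012,0.03,0.53,0,0,0,-1],[0.012,0.03,0.53,0,0,0,-1],[0.012,0.03,0.53,0,0,0,-1]])

```text
clock: 17.02
eef_pos: [0.3908, 0.2934, 0.0236]
ee_rot: [[0.493, -0.87, 0.002], [-0.87, -0.493, 0.002], [-0.001, -0.003, -1.0]]
contact_force: [-2.5, 0.6, 6.3]
grip_width: 0.0232
grip_force: 60.1
```

Run:
```python
from h import *
np.set_printoptions(precision=2,suppress=True)
o=env.get_obs(); print(o["eef_pos"]*1000,o["clock"],o["grip_width"],o["grip_force"],o["contact_force"],o["qpos"])
to([390.8,292.1,24],209.53)
```

```text
[390.78 293.41  23.57] 17.025 0.02321379711367701 60.0860059261322 [-2.53  0.56  6.3 ] [ 55.34  19.   -24.05   0.03 -46.76 -25.8 ]
[0.01, 0.005, -0.004] [-0.002, 0.001, 0.0]
```

Request:
jog_arm(moves=[[0,0,-0.15,0,0,0,-1],[0,0,-0.4,0,0,0,-1],[0,0,-0.7,0,0,0,-1],[0,0,-1,0,0,0,-1],[0,0,-1,0,0,0,-1]])

```text
clock: 17.65
eef_pos: [0.391, 0.2936, 0.1447]
ee_rot: [[0.493, -0.87, 0.004], [-0.87, -0.493, 0.005], [-0.002, -0.006, -1.0]]
contact_force: [0.1, 0.0, -4.4]
grip_width: 0.0232
grip_force: 59.7
```

Request:
jog_arm(moves=[[0,0,-0.4,0,0,0,-1],[0,0,-0.8,0,0,0,-1],[0,0,-1,0,0,0,-1],[0,0,-1,0,0,0,-1]])

```text
clock: 18.15
eef_pos: [0.39, 0.2928, 0.2621]
ee_rot: [[0.493, -0.87, 0.001], [-0.87, -0.493, 0.002], [-0.001, -0.001, -1.0]]
contact_force: [0.9, -0.3, -5.1]
grip_width: 0.0229
grip_force: 60.4
```

Request:
jog_arm(moves=[[0,0,-0.15,0,0,0,-1],[0,0,-0.25,0,0,0,-1],[0,0,-0.25,0,0,0,-1],[0,0,-0.25,0,0,0,-1]])

```text
clock: 18.65
eef_pos: [0.3895, 0.2921, 0.2905]
ee_rot: [[0.493, -0.87, -0.002], [-0.87, -0.493, -0.001], [0.0, 0.002, -1.0]]
contact_force: [-0.4, 0.2, -3.4]
grip_width: 0.0228
grip_force: 60.4
```

Run:
```python
from h import *
np.set_printoptions(precision=2,suppress=True)
o=env.get_obs(); print(o["eef_pos"]*1000,o["clock"],o["grip_width"],o["grip_force"],o["contact_force"],o["wrist_torque"],o["qpos"])
to(jig(-60.6,-202,290),209.53)
s,R=snap("side"); W=cloud(s,R)*1000; np.save("side6.npy",W)
cv2.imwrite("pics/c6.png",cv2.resize(s["frame"][:,:,::-1],None,fx=1.2,fy=1.2))
```

```text
[389.54 292.14 290.48] 18.65 0.022830192984930796 60.36984086036682 [-0.38  0.24 -3.42] [ 0.07  0.05 -0.  ] [ 55.33   6.94   2.5   -0.04 -85.66 -25.78]
[3.617, 0.597, 0.006] [0.001, -0.0, 0.0]
```

View pics/c6.png

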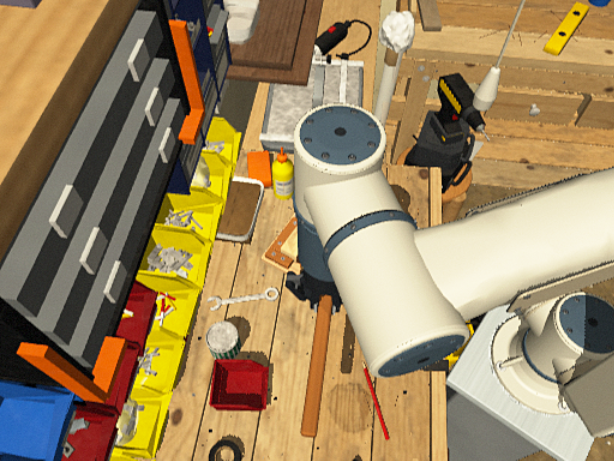

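The mallet is held level, with its handle running from (325,300) to (310,430). I'm carrying it over the vice.

Request:
jog_arm(moves=[[0.3,0.05,0,0,0,0,-1],[0.65,0.1,0,0,0,0,-1],[0.9,0.15,0,0,0,0,-1],[0.9,0.15,0,0,0,0,-1]])

```text
clock: 19.2
eef_pos: [0.4277, 0.1877, 0.2913]
ee_rot: [[0.491, -0.871, -0.001], [-0.871, -0.491, -0.001], [0.0, 0.001, -1.0]]
contact_force: [-0.4, 0.6, -3.9]
grip_width: 0.0226
grip_force: 60.2
```

Request:
jog_arm(moves=[[0.35,0.05,0,0,0,0,-1],[0.7,0.1,0,0,0,0,-1],[0.9,0.15,0,0,0,0,-1]])

```text
clock: 19.58
eef_pos: [0.4653, 0.0857, 0.2911]
ee_rot: [[0.493, -0.87, -0.001], [-0.87, -0.493, -0.0], [-0.0, 0.001, -1.0]]
contact_force: [0.2, 0.8, -3.9]
grip_width: 0.0228
grip_force: 60.2
```

Request:
jog_arm(moves=[[0.35,0.05,0,0,0,0,-1],[0.7,0.1,0,0,0,0,-1],[0.9,0.15,0,0,0,0,-1]])

```text
clock: 19.95
eef_pos: [0.5031, -0.0172, 0.2908]
ee_rot: [[0.492, -0.87, -0.001], [-0.87, -0.492, -0.0], [-0.001, 0.001, -1.0]]
contact_force: [-0.5, -0.1, -3.9]
grip_width: 0.0231
grip_force: 60.2
```

Request:
jog_arm(moves=[[0.35,0.05,0,0,0,-0.09,-1],[0.7,0.1,0,0,0,-0.18,-1],[0.9,0.15,0,0,0,-0.27,-1],[0.9,0.15,0,0,0,-0.36,-1],[0.9,0.15,0,0,0,-0.45,-1],[0.9,0.15,0,0,0,-0.54,-1],[0.9,0.15,0,0,0,-0.64,-1],[0.9,0.15,0,0,0,-0.74,-1],[0.9,0.15,0,0,0,-0.74,-1],[0.9,0.15,0,0,0,-0.74,-1]])

```text
clock: 21.2
eef_pos: [0.5403, -0.1187, 0.2913]
ee_rot: [[0.995, 0.104, -0.001], [0.104, -0.995, 0.0], [-0.001, -0.0, -1.0]]
contact_force: [0.8, -1.2, -4.2]
grip_width: 0.023
grip_force: 60.2
```

Run:
```python
from h import *
np.set_printoptions(precision=3,suppress=True)
o=env.get_obs(); print(o["eef_pos"]*1000,o["clock"],o["grip_width"],o["grip_force"],o["contact_force"],o["wrist_torque"],o["qpos"])
to(jig(-60.6,-202,33.6),276.12)
# wedge butt position now, from several views
for n in("top","side"):
    s,R=snap(n); W=cloud(s,R)*1000; np.save(n+"7.npy",W); z=W[...,2]
    cv2.imwrite(f"pics/{n}7.png",s["frame"][:,:,::-1])
    d=W[...,:2]-JO; jx=d@JX; jy=d@JY
    m=(z>38)&(z<54)&(jx>-60)&(jx<25)&(jy>-140)&(jy<-64)
    if m.sum(): print(n,m.sum(),"jx",jx[m].min(),jx[m].max(),"jy",np.sort(jy[m])[:6])
```

```text
[ 540.341 -118.693  291.308] 21.2 0.022986610213675297 60.200114250183105 [ 0.85  -1.244 -4.232] [-0.053  0.105  0.027] [  3.814  14.583  12.095  -0.005 -87.558  92.177]
[0.007, 0.019, 2.148] [-0.0, 0.001, -0.001]
side 150 jx -34.971846867365464 -2.544393444680577 jy [-118.124 -117.987 -115.745 -115.146 -114.215 -113.761]
```

Request:
jog_arm(moves=[[0,0.02,0.35,0,0,0,-1],[0,0.02,0.7,0,0,0,-1],[0,0.02,0.9,0,0,0,-1],[0,0.02,0.9,0,0,0,-1]])

```text
clock: 21.8
eef_pos: [0.5393, -0.1213, 0.1818]
ee_rot: [[0.994, 0.106, -0.005], [0.106, -0.994, 0.0], [-0.005, -0.001, -1.0]]
contact_force: [-0.0, 0.7, -2.8]
grip_width: 0.0233
grip_force: 60.0
```

Request:
jog_arm(moves=[[0,0,0.35,0,0,0,-1],[0,0,0.7,0,0,0,-1],[0,0,0.9,0,0,0,-1],[0,0,0.9,0,0,0,-1]])

```text
clock: 22.3
eef_pos: [0.5404, -0.1215, 0.0755]
ee_rot: [[0.994, 0.107, -0.002], [0.107, -0.994, -0.0], [-0.002, 0.0, -1.0]]
contact_force: [-0.3, 0.0, -3.4]
grip_width: 0.0234
grip_force: 60.0
```

Request:
jog_arm(moves=[[0,0,0.2,0,0,0,-1],[0,0,0.33,0,0,0,-1],[0,0,0.34,0,0,0,-1],[0,0,0.34,0,0,0,-1]])

```text
clock: 22.8
eef_pos: [0.5415, -0.1215, 0.036]
ee_rot: [[0.994, 0.107, 0.002], [0.107, -0.994, -0.0], [0.002, 0.001, -1.0]]
contact_force: [-0.6, -0.6, -4.0]
grip_width: 0.0235
grip_force: 60.1
```

Run:
```python
from h import *
np.set_printoptions(precision=3,suppress=True)
o=env.get_obs(); print(o["eef_pos"]*1000,jc(o["eef_pos"]),o["clock"],o["grip_width"],o["grip_force"],o["contact_force"],o["wrist_torque"])
to(jig(-60.6,-202,33.6),276.12)
s,R=snap("side"); W=cloud(s,R)*1000; z=W[...,2]
cv2.imwrite("pics/c8.png",cv2.resize(s["frame"][90:250,190:370,::-1],None,fx=3.5,fy=3.5,interpolation=cv2.INTER_CUBIC))
```

```text
[ 541.47  -121.548   36.039] (np.float64(-60.36949560070988), np.float64(-202.76573775059313)) 22.8 0.023512497032941206 60.14821171760559 [-0.593 -0.581 -3.963] [-0.004  0.064 -0.01 ]
[-0.002, -0.006, 0.02] [0.0, -0.001, 0.0]
```

View pics/c8.png

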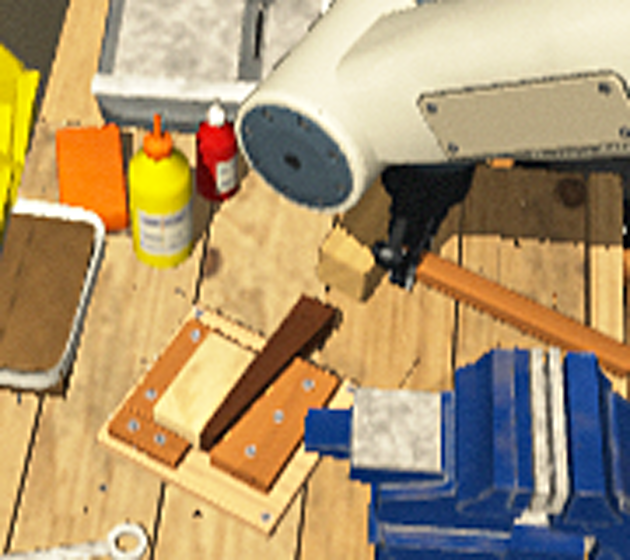

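Request:
jog_arm(moves=[[0,-0.1,0.015,0,0,0,-1],[0,-0.2,0.015,0,0,0,-1],[0,-0.28,0.015,0,0,0,-1],[0,-0.31,0.015,0,0,0,-1],[0,-0.33,0.015,0,0,0,-1]])

```text
clock: 23.48
eef_pos: [0.5362, -0.0856, 0.0339]
ee_rot: [[0.994, 0.107, -0.001], [0.107, -0.994, -0.006], [-0.002, 0.006, -1.0]]
contact_force: [1.3, -24.8, -3.9]
grip_width: 0.023
grip_force: 61.2
```

Run:
```python
from h import *
np.set_printoptions(precision=3,suppress=True)
o=env.get_obs(); print(o["eef_pos"]*1000,jc(o["eef_pos"]),o["clock"],o["grip_width"],o["grip_force"],o["contact_force"],o["wrist_torque"])
```

```text
[536.243 -85.591  33.905] (np.float64(-61.73018062768197), np.float64(-166.4562886794939)) 23.475 0.02304861750210463 61.2132203578949 [  1.281 -24.753  -3.897] [-8.254 -0.42  -0.867]
```

Request:
jog_arm(moves=[[0,0.1,0,0,0,0,-1],[0,0.2,0,0,0,0,-1],[0,0.1,0,0,0,0,-1],[0,0,0,0,0,0,-1],[0,0.1,0,0,0,0,-1],[0,0.2,0,0,0,0,-1],[0,0.1,0,0,0,0,-1],[0,0,0,0,0,0,-1],[0,0,0,0,0,0,-1]])

```text
clock: 24.6
eef_pos: [0.5362, -0.0851, 0.0336]
ee_rot: [[0.994, 0.108, -0.001], [0.108, -0.994, -0.006], [-0.002, 0.006, -1.0]]
contact_force: [2.5, -18.8, -6.0]
grip_width: 0.0231
grip_force: 63.1
```

Request:
jog_arm(moves=[[0,0.1,0,0,0,0,-1],[0,0.2,0,0,0,0,-1],[0,0.1,0,0,0,0,-1],[0,0,0,0,0,0,-1],[0,0.1,0,0,0,0,-1],[0,0.2,0,0,0,0,-1],[0,0.1,0,0,0,0,-1],[0,0,0,0,0,0,-1],[0,0,0,0,0,0,-1]])

```text
clock: 25.72
eef_pos: [0.5362, -0.085, 0.0336]
ee_rot: [[0.994, 0.108, -0.001], [0.108, -0.994, -0.006], [-0.002, 0.006, -1.0]]
contact_force: [3.4, -19.3, -6.2]
grip_width: 0.0236
grip_force: 63.4
```

Request:
jog_arm(moves=[[0,0.15,0,0,0,0,-1],[0,0.3,0,0,0,0,-1],[0,0.3,0,0,0,0,-1],[0,0.3,0,0,0,0,-1]])

```text
clock: 26.22
eef_pos: [0.5402, -0.1177, 0.0331]
ee_rot: [[0.994, 0.107, -0.0], [0.107, -0.994, 0.0], [0.0, -0.0, -1.0]]
contact_force: [-0.5, 0.3, -4.0]
grip_width: 0.023
grip_force: 62.0
```

Run:
```python
from h import *
np.set_printoptions(precision=3,suppress=True)
o=env.get_obs(); print(o["eef_pos"]*1000,jc(o["eef_pos"]),o["clock"],o["grip_width"],o["grip_force"],o["contact_force"],o["wrist_torque"])
s,R=snap("side"); W=cloud(s,R)*1000; z=W[...,2]
d=W[...,:2]-JO; jx=d@JX; jy=d@JY
m=(z>38)&(z<54)&(jx>-60)&(jx<25)&(jy>-140)&(jy<-64); print(m.sum(),np.sort(jy[m])[:6])
cv2.imwrite("pics/c9.png",cv2.resize(s["frame"][120:260,190:350,::-1],None,fx=4,fy=4,interpolation=cv2.INTER_CUBIC))
to([612,-108,60],276.1); to([612,-108,23.6],276.1)
```

```text
[ 540.207 -117.721   33.054] (np.float64(-61.21720006738781), np.float64(-198.82565252342104)) 26.225 0.02300550440250048 61.98208451271057 [-0.454  0.306 -4.036] [0.016 0.138 0.045]
148 [-115.046 -114.071 -114.016 -113.147 -112.214 -112.21 ]
[0.604, -0.015, -0.225] [-0.0, 0.0, 0.0]
[0.604, -0.015, 0.079] [-0.0, 0.0, 0.0]
```

View pics/c9.png

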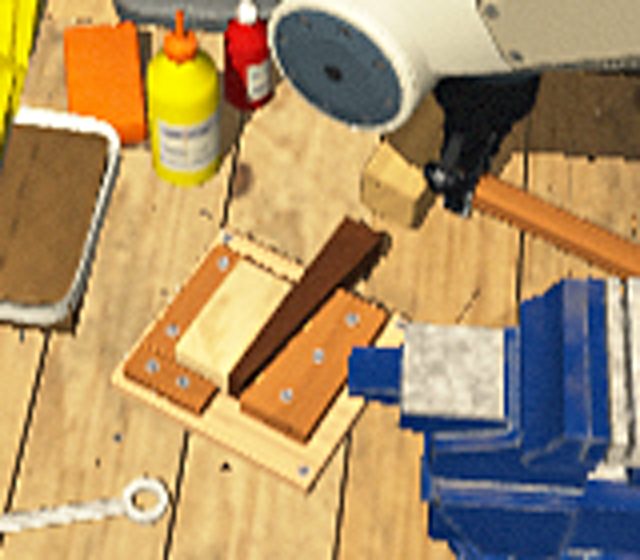

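The wedge's thick end, at (365,230), moved about 3 mm in and took a 25 N push without going further, so the block is locked. Now I'm laying the mallet down.

Request:
jog_arm(moves=[[0.2,0.1,-0.05,0,0,0,-1],[0.42,0.1,-0.05,0,0,0,-1],[0.42,0.1,0,0,0,0,-1],[0.42,0.1,0.05,0,0,0,-1],[0.42,0.1,0.079,0,0,0,-1],[0.42,0.1,0.081,0,0,0,-1],[0.42,0.1,0.081,0,0,0,-1]])

```text
clock: 27.15
eef_pos: [0.5912, -0.1243, 0.0237]
ee_rot: [[0.994, 0.107, -0.0], [0.107, -0.994, 0.0], [-0.0, -0.0, -1.0]]
contact_force: [-1.9, 1.0, -0.1]
grip_width: 0.0231
grip_force: 62.5
```

Run:
```python
from h import *
np.set_printoptions(precision=3,suppress=True)
o=env.get_obs(); print(o["eef_pos"]*1000,jc(o["eef_pos"]),o["clock"],o["contact_force"],o["wrist_torque"])
```

```text
[ 591.224 -124.338   23.677] (np.float64(-11.196993052486226), np.float64(-210.8491000964795)) 27.15 [-1.886  1.008 -0.082] [0.285 0.613 0.039]
```

Request:
jog_arm(moves=[[0,0,0.004,0,0,0,0.4],[0,0,0.004,0,0,0,0.4],[0,0,0.004,0,0,0,0.4],[0,0,0.004,0,0,0,0.4],[0,0,-0.3,0,0,0,0.4],[0,0,-0.7,0,0,0,0.4],[0,0,-1,0,0,0,0.4]])

```text
clock: 28.02
eef_pos: [0.5921, -0.1245, 0.1457]
ee_rot: [[0.994, 0.107, 0.002], [0.107, -0.994, -0.0], [0.002, 0.001, -1.0]]
contact_force: [-0.1, 0.1, 0.4]
grip_width: 0.0598
grip_force: 0.0
```

Request:
jog_arm(moves=[[-0.3,0.3,-0.4,0,0,0,0.4],[-0.6,0.6,-0.8,0,0,0,0.4],[-0.9,0.9,-1,0,0,0,0.4],[-0.9,0.9,-1,0,0,0,0.4],[-0.9,0.9,-1,0,0,0,0.4],[-0.9,0.9,-1,0,0,0,0.4]])

```text
clock: 28.78
eef_pos: [0.496, -0.2424, 0.262]
ee_rot: [[0.994, 0.108, -0.002], [0.108, -0.994, 0.001], [-0.002, -0.001, -1.0]]
contact_force: [-0.4, 0.6, -1.0]
grip_width: 0.0595
grip_force: 0.0
```

Run:
```python
from h import *
np.set_printoptions(precision=3,suppress=True)
o=env.get_obs(); print(o["eef_pos"]*1000,o["clock"],o["contact_force"])
im=[]
for n in("top","side"):
    s,R=snap(n); np.save(n+"9.npy",cloud(s,R)); f=s["frame"][:,:,::-1]
    im.append(f[120:260,190:330] if n=="top" else f[110:250,190:330])
cv2.imwrite("pics/c10.png",cv2.resize(np.hstack(im),None,fx=2.8,fy=2.8,interpolation=cv2.INTER_CUBIC))
W=np.load("side9.npy")*1000; z=W[...,2]; d=W[...,:2]-JO; jx=d@JX; jy=d@JY
m=(z>48)&(z<57)&(jx>3)&(jx<50)&(jy>-45)&(jy<65)
r=cv2.minAreaRect(np.stack([jx[m],jy[m]],1).astype(np.float32)); print(r,np.median(z[m]))
```

```text
[ 495.966 -242.371  262.007] 28.775 [-0.358  0.593 -1.024]
((23.43610382080078, 9.20328140258789), (39.74272918701172, 91.72918701171875), 0.3823559284210205) 52.83540022185132
```

View pics/c10.png

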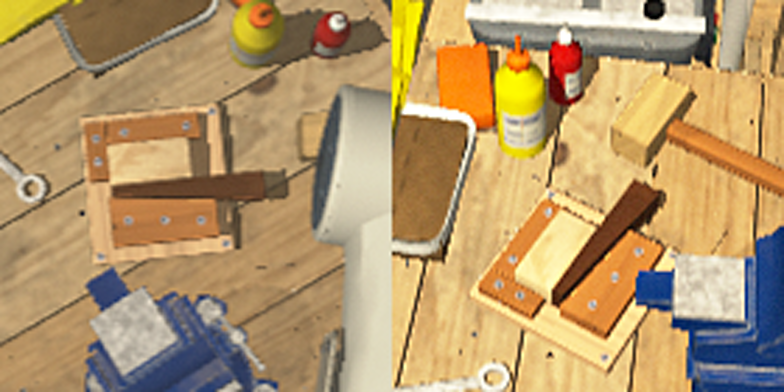

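The block at (550,255) is seated against fence and stop, and the wedge is tight beside it. The mallet lies flat on the bench with its head at (655,120), and the bystanders are untouched. Handing in.

```bash
python3 -c "
from bench import job
print(job.hand_in())"
```

```text
the job is handed in; nothing more can be done
None
```

I handed the job in: the block is wedged tight against the fence and stop, the mallet lies flat on the bench off the board, and the bystanders weren't touched. The wedge was pressed home at about 25 N and tapped with no further travel. The hand-in returned no verdict.

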